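Slide the ware board home in the drying rack

ROBOT

A 7-joint arm with a two-finger parallel gripper is mounted at the origin on the work surface. World frame = base frame: x ahead of the robot, y to its left, z up, the work surface at z = 0. Lengths are in m, angles in rad, forces in N, time in s.
With the tool pointing down it reaches from about 0.35 to 0.9 m from the base axis. Payload 19.9 kg.
Tool frame: the origin (TCP) lies on the centre line of the jaws, within the pads' length; the fingertips stand 19 mm ahead of it and the grasp point (between the pads) is the TCP; z points along the fingers, y is the line along which they close (so a half turn about z gives the same grasp; the last joint's range is limited). The gripper opens to 85 mm and grips with 20 to 120 N. Pads are 22 mm wide; open, the fingers measure 114 mm over their backs; the gripper's body (76 mm by 85 mm) begins 54 mm behind the grasp point. The pads swing forward as they close: fully open they stand 13 mm farther back than shut.
Start: joints at [-1.232, 0.417, -0.01, 1.614, 0.005, 1.111, -0.053], TCP at [0.232, 0.58, 0.25] pointing down, gripper open.
Joint ranges: [-2.81, 2.81], [-0.39, 2.02], [-1.27, 1.25], [0.06, 2.57], [-1.19, 4.33], [0.19, 2], [-2.82, 2.82]. Speed limits (rad/s): [1.89, 1.89, 2.39, 2.39, 3.01, 3.01, 3.01].

INTERFACE

Orientations are given as a rotation vector (axis times angle).
In Python, from station import env, camera, calibration, order gives the robot as it stands.
- The arm moves only by the tool carry_out, never from a script. Its argument "plan" is a list of rows, each an object of numbers: "grip": the finger opening in mm, from 0 to 85.4; "x", "y", "z": the shift along the tool's x, y, z in mm; "ax", "ay", "az": the turn, a rotation vector about the tool's x, y, z in degrees. In form: [{"grip": .., "x": .., "y": .., "z": .., "ax": .., "ay": .., "az": ..}, ...]. A call has 1 to 5 rows; each row is the pose to reach, as a shift and turn from the pose commanded when the call began, along the tool's axes at that moment; what a row does not reach only later rows make up. A row lasts 1/8 s, in which the tool goes at most 62.5 mm and 10.7 degrees, less where a joint would pass 70% of its speed; a pose out of reach is approached as far as the arm can. A call with a gripper value outside its range is refused whole. The fingers move at their own pace and stop on an object; "force" is the grip in N (left out, the last holds). Time passes only in rows, so rows that repeat a pose let the fingers close. It gives the time, the measured TCP pose, the force, the opening and the grip force at its end, in the units of the state.
- env.observe(): the state, without advancing time (a new reading comes with each control period).
- camera(name): name is "scene" or "top" or "wrist"; returns the picture (384x512x3 uint8, red, green, blue); there is no depth.
- calibration(name): a dict with "vertical_fov" (degrees; the focal length in pixels is half the picture's height over the tangent of half this angle, whatever the lens; pixels are square), "cx", "cy" (the principal point, pixels), "R" (3x3) and "t" (3): a world point X has camera coordinates R X + t. Camera axes: x right, y down, z forward; pixel columns grow to the right and rows downward; lengths in m; the calibration is good to about 2 mm. A picture is of the moment at which its call begins: read the wrist's pose just before it. calibration takes no time and is no camera call; for the wrist camera it gives the pose at the moment of the call.
- order.close_job(): hands the job in; it is judged then, once.
The state is a dict: "clock": time; "joint_positions": joint angles; "joint_vel": joint speeds; "joint_efforts": joint torques, N m; "position": TCP position; "tool_rot": TCP orientation; "ft_force": force on the tool from outside, world axes, zero at the start; "ft_torque": the same for the moment, N m; "finger_gap": opening from 0.0 (shut) to 1.0 (fully open); "gripper_force": force on a finger pad.
Only numpy, scipy, OpenCV 4.12 (cv2) and the standard library are available. Lean on these libraries where they do the work, as an engineer would, in place of code of your own. Each camera call takes 0.05 s, during which the arm holds its last target. There are 200 camera calls.

TASK

Using the fingertips only, gently push the plywood ware board along the rails of the drying rack until it drops into its locating notches and sits flush, then stop, without ramming it against the notch ends, and take the hand away. Do not grip or lift the board, keep its freshly painted bowl standing on it without touching the bowl, and leave everything else where it stands.

Things in the scene. Friction and masses are not known exactly. Their poses are not given: they have to be found in the camera images.
- rack: Pale wood drying rack fixed to the table, 480 mm long (x), 204 wide (y). Origin: centre of its underside, z up. Two rails along x, at y = +-78 mm, 27 wide, tops 50 mm above the table; outside them 10 mm side guides, 184 mm apart inside, tops at 68 mm. Open between the rails but for ties below 22 mm; open ends, no end stop. Each rail has 2 notches 12 mm deep: x = 5 to 35 and 122 to 178 mm.
- rack_home (a point): Point fixed to the rack at its x = +90, y = 0, 41 mm above the table, same axes: the board's origin when home. One end may drop just before the other: push on until both are down. Then the board lies flat on the rails, top flush with the side guides, stopped by the rigid notch ends (3 mm play each way along x, 2 mm along y): never push with over 30 N.
- board: Loose plywood ware board, 0.26 to 0.5 kg, on the rails, x along the rack's x, starting 110 to 200 mm short of home on the -x side. Panel 200 x 180 x 18 mm, spanning 9 to 27 mm above the origin (centre, at the undersides of two 9 mm cleats across it: 50 mm wide at x = 60, 24 mm wide at x = -70). Origin 50 mm above the table while sliding, 41 when dropped in. Takes 2 to 9 N to slide.
- board_end (a point): Middle of the board's bare end face at board x = -100 mm, the end away from the bowl: push here, towards the rack's +x. The face is 180 mm wide and 18 mm high: 59 to 77 mm above the table while the board slides, 50 to 68 mm once it has dropped in.
- bowl: Loose terracotta bowl with white dots, 120 mm across the rim, 72 mm across the foot, 45 mm high, about 0.22 kg, standing on the ware board. Origin: centre of its underside. It stands 15 to 40 mm from the board's centre towards board +x. Its paint is wet: not to be touched by the robot.
- spare_bowl: Like the bowl on the board, but standing on the table beside the rack. Origin: centre of its underside. Leave it alone.
- jar: Small closed jar, 54 mm across, 60 mm high, on the table beside the rack. Origin: centre of its underside. Leave it alone.
- bulb: Dark rubber slip bulb with a thin upright nozzle, 54 mm across, 90 mm high, on the table beside the rack. Origin: centre of its underside. Leave it alone.
- sprayer: Pale translucent bottle with a black cap, 52 mm across, 170 mm high, on the right of the table. Origin: centre of its underside. Leave it alone.
- brush: Brush, 200 mm long, lying on the left of the table. Leave it alone.

How it is judged:
On the way:
1. the board, still riding on the rails, has been slid towards its notches (to within 60 mm) (x of board in the frame of rack above 0.03 m and z of board in the frame of rack above 0.046 m), for 0.04 s.
At the end, for the whole second after the job is handed in: The board lies in both notches: within 7 mm of home along the rails, 6 mm across, origin at most 44 mm above the table (home 41), level within 0.025 rad, at rest; the bowl stands on it at rest, upright within 0.1 rad, its centre within 80 mm (x) and 70 mm (y) of the board's (x of board in the frame of rack between 0.083 and 0.097 m and y of board in the frame of rack between -0.006 and 0.006 m and z of board in the frame of rack below 0.044 m and angle between board's own z axis and vertical below 0.025 rad and linear speed of each of board, bowl below 0.02 m/s and x of bowl in the frame of board between -0.08 and 0.08 m and y of bowl in the frame of board between -0.07 and 0.07 m and z of bowl in the frame of board above 0.02 m and angle between bowl's own z axis and vertical below 0.1 rad); the robot touches nothing.
It fails at once if the board is lifted off the rails (more than 12 mm above its sliding height) or tipped by more than 0.2 rad (height (world z) of board above 0.062 m or angle between board's own z axis and vertical above 0.2 rad).
It fails at once if the fingers or the arm push the board with more than 30 N (contact force between any of the fingers, the arm and board above 30 N).
It fails at once if the robot touches the painted bowl on the board (contact force between any of the fingers, the arm and bowl above 0.3 N).
It fails at once if the bowl on the board is lifted or knocked over (height (world z) of bowl above 0.1 m or angle between bowl's own z axis and vertical above 0.4 rad).
It fails at once if one of the other things on the table is moved by more than 30 mm (distance of any of spare_bowl, jar, bulb, sprayer, brush from where it was at the start of the episode above 0.03 m).
It also fails if it takes over 45 s, if anything falls off the work surface, if the arm or the gripper's body presses on something with over 40 N, if the wrist force passes 120 N, or if a joint passes its speed limit or range.

## Working session

There is one attempt and no reset: what is moved stays moved. The work goes in short steps, Python scripts to look and compute and a tool call to move; the robot and the scene stay as the last step left them, time stands still between calls to the robot, and variables do not carry over. Pictures are saved under pics/ and viewed, at most 13 in all, crops included, and the job is handed in when it is done.

Besides the shell and the picture viewer there is one more tool, called after "Emit:" by a JSON object that holds its "op" and its "data". carry_out: Moves the arm, as the interface text tells. Its arguments: {"type":"object","properties":{"plan":{"type":"array"},"force":{"type":"number"}},"required":["plan"]}

```bash
mkdir -p pics; python3 - <<'E'
from station import env,camera,calibration
import cv2,numpy as np
s=env.observe();print(s)
for n in("scene","top"):
    im=camera(n);cv2.imwrite(f"pics/{n}0.png",im[:,:,::-1])
    c=calibration(n);print(n,c)
E
```

```text
{'clock': 0.0, 'joint_positions': array([-1.23149194,  0.41794849, -0.01030645,  1.61416844,  0.00466835,
        1.11069577, -0.05301039]), 'joint_vel': array([ 9.76707843e-04, -9.88092229e-04, -3.72700052e-04, -1.22735173e-05,
       -2.16987897e-04,  1.06490104e-03, -9.38568209e-05]), 'joint_efforts': array([ 9.31696341e-04, -8.64424253e+01,  6.79915845e-01, -4.34901416e+01,
        1.93177286e-02,  7.33726483e-03, -1.86067081e-05]), 'position': array([0.23217154, 0.57993147, 0.24967854]), 'tool_rot': array([-5.94547026e-01, -3.08465041e+00,  1.86026704e-03]), 'ft_force': array([0.12152277, 0.52332128, 0.32736608]), 'ft_torque': array([-0.04313123,  0.08465174,  0.00169765]), 'gripper_force': 0.0, 'finger_gap': 1.0011882633034626}
scene {'vertical_fov': 53.054429011824396, 'cx': 252.82991292090634, 'cy': 193.91452302761144, 'R': array([[ 0.62957216,  0.77682982, -0.01320327],
       [ 0.52997007, -0.44181025, -0.72383384],
       [-0.56812905,  0.4487083 , -0.68984799]]), 't': array([-0.38173869, -0.24649148,  1.42902569])}
top {'vertical_fov': 49.69680201889406, 'cx': 252.3028615698717, 'cy': 186.28445241708064, 'R': array([[ 0.01862765, -0.99979129, -0.00839025],
       [-0.99580765, -0.01780047, -0.08972326],
       [ 0.08955518,  0.01002641, -0.99593139]]), 't': array([-0.01548875,  0.59933103,  1.1965815 ])}
```

View pics/scene0.png

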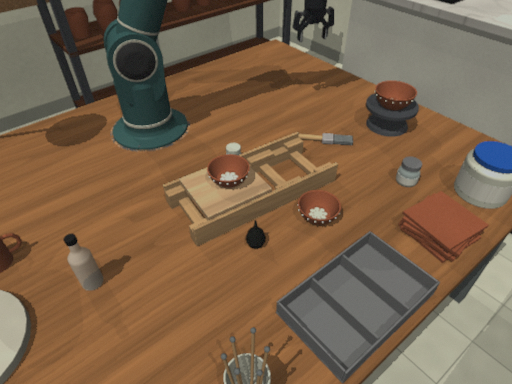

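View pics/top0.png

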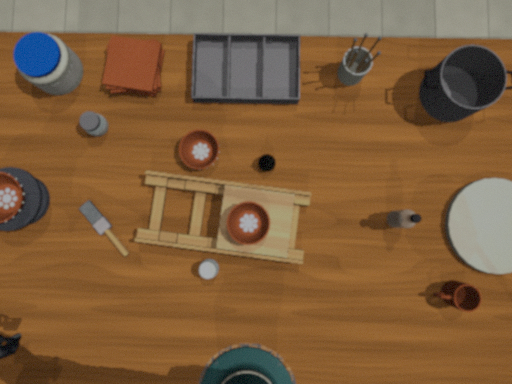

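The rack's +x points left in the top view (world +y, slightly +x). The board sits at the right end, its bare end face near px (298,222), and the bowl is at (247,222). Next I'll measure it on an enlarged crop.

```bash
cat > h.py <<'E'
from station import env,camera,calibration
import cv2,numpy as np
def ray(n,uv,z,c=None):
    c=c or calibration(n);f=192/np.tan(np.radians(c["vertical_fov"]/2))
    R=np.array(c["R"]);t=np.array(c["t"]);o=-R.T@t
    d=R.T@np.array([(uv[0]-c["cx"])/f,(uv[1]-c["cy"])/f,1.])
    return o+d*(z-o[2])/d[2]
E
python3 - <<'E'
from h import *
im=cv2.imread("pics/top0.png")
hsv=cv2.cvtColor(im,cv2.COLOR_BGR2HSV)
print(hsv[190,270],hsv[182,200],hsv[300,150])
c=im[160:275,125:325];cv2.imwrite("pics/crop0.png",cv2.resize(c,None,fx=4,fy=4,interpolation=cv2.INTER_CUBIC))
E
```

```text
[ 19  96 146] [ 16 119 126] [ 15 161 141]
```

View pics/crop0.png

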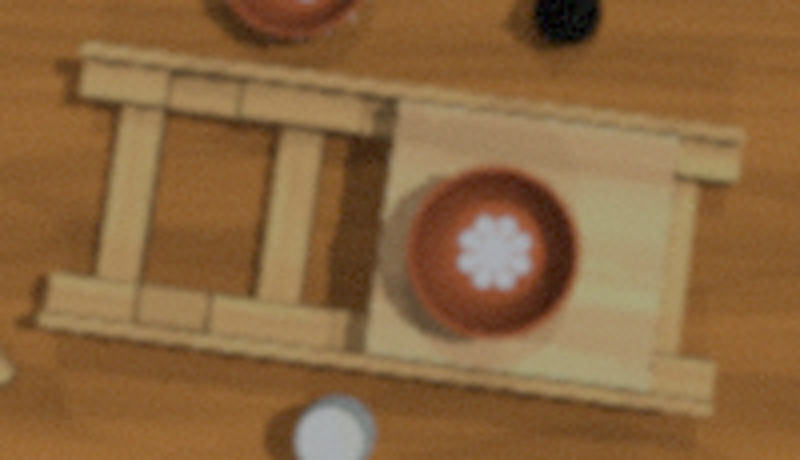

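The crop shows the rack's guide corners at (85,45), (744,132), (712,412) and (40,322). The board's top corners are at (400,100), (680,138), (650,388) and (367,352), and the bowl centre is at (493,250).

```bash
python3 - <<'E'
from h import *
from scipy.spatial.transform import Rotation as Ro
P=lambda u,v,z:ray("top",(125+(u-1.5)/4,160+(v-1.5)/4),z)[:2]
r=np.array([P(*p,.068) for p in[(85,45),(744,132),(712,412),(40,322)]])
b=np.array([P(*p,.077) for p in[(400,100),(680,138),(650,388),(367,352)]])
for n,q in(("rack",r),("board",b)):
    ex=(q[0]+q[3]-q[1]-q[2])/2;ey=(q[2]+q[3]-q[0]-q[1])/2
    print(n,q.mean(0).round(4),"len",np.linalg.norm(ex),"wid",np.linalg.norm(ey),"ang",np.degrees(np.arctan2(ex[1],ex[0])),np.degrees(np.arctan2(ey[1],ey[0])))
    if n=="rack":u=ex/np.linalg.norm(ex)
v=np.array([-u[1],u[0]]);c=r.mean(0)
d=b.mean(0)-c;print("board in rack",d@u,d@v)
bw=P(493,250,.115)-b.mean(0);print("bowl rel board",bw@u,bw@v)
s=env.observe();R=Ro.from_rotvec(s["tool_rot"]).as_matrix();print("tool",R.round(4).tolist())
def shift(p): return ((R.T@(np.array(p)-s["position"]))*1000).round(1)
for off in(-.1-.060,-.1-.03):
    p=c+u*(d@u+off)
    print("tcp target",p.round(4),[shift([*p,z]) for z in(.25,.065)])
print("u",u,"yaw toolx",np.degrees(np.arctan2(R[1,0],R[0,0])))
E
```

```text
rack [0.509  0.0761] len 0.47637478604711714 wid 0.19857067784843793 ang 83.51439463158682 173.51875591062
board [ 0.4986 -0.0163] len 0.19930053218195573 wid 0.17702977636391273 ang 83.59654121756765 173.85134242214866
board in rack -0.09296381547541878 -7.58381831617214e-05
bowl rel board 0.02033420455575926 0.007329575001367482
tool [[-0.9284, 0.3717, -0.0003], [0.3717, 0.9284, -0.001], [-0.0001, -0.0011, -1.0]]
tcp target [ 0.4805 -0.1752] [array([-5.112e+02, -6.088e+02,  5.000e-01]), array([-511.1, -608.6,  185.5])]
tcp target [ 0.4839 -0.1454] [array([-5.032e+02, -5.799e+02,  4.000e-01]), array([-503.2, -579.7,  185.4])]
u [0.11295359 0.99360026] yaw toolx 158.18207857300825
```

```bash
cat >> h.py <<'E'
from scipy.spatial.transform import Rotation as Ro
u=np.array([.11295,.9936]);v=np.array([-u[1],u[0]]);C=np.array([.509,.0761])
def goto(xr,z,yr=0):
    "shift/turn in tool axes to TCP at rack (xr,yr), height z, tool x along rack x, pointing down"
    s=env.observe();R=Ro.from_rotvec(s["tool_rot"]);p=C+u*xr+v*yr
    T=Ro.from_matrix(np.c_[[*u,0],[u[1],-u[0],0],[0,0,-1]])
    d=s["position"]-[*C,0];print("t",s["clock"],"tcp rack",(d[:2]@u).round(4),(d[:2]@v).round(4),"z",s["position"][2].round(4),"F",s["ft_force"].round(2),"gap",s["finger_gap"])
    print("shift",(R.inv().apply(np.array([*p,z])-s["position"])*1000).round(1),"turn",np.degrees((R.inv()*T).as_rotvec()).round(1))
E
```

Emit:
{"op": "carry_out", "data": {"plan": [{"grip": 50, "x": -40, "y": -48, "az": 9}, {"grip": 50, "x": -80, "y": -96, "az": 18}, {"grip": 50, "x": -120, "y": -144, "az": 27}, {"grip": 50, "x": -160, "y": -192, "az": 36}, {"grip": 50, "x": -200, "y": -240, "az": 45}]}}

```text
validation failed for argument at $.pl...
```

```bash
python3 -c "
from h import *
goto(-.253,.25)"
```

```text
t 0.1 tcp rack 0.4694 0.3319 z 0.2497 F [-0.51 -0.39 -0.15] gap 0.9999412778144178
shift [-5.111e+02 -6.089e+02  5.000e-01] turn [-0.   0.  74.7]
```

Each row probably needs all seven keys.

Emit:
{"op": "carry_out", "data": {"plan": [{"grip": 50, "x": -40, "y": -48, "z": 0, "ax": 0, "ay": 0, "az": 9}, {"grip": 50, "x": -80, "y": -96, "z": 0, "ax": 0, "ay": 0, "az": 18}, {"grip": 50, "x": -120, "y": -144, "z": 0, "ax": 0, "ay": 0, "az": 27}, {"grip": 50, "x": -160, "y": -192, "z": 0, "ax": 0, "ay": 0, "az": 36}, {"grip": 50, "x": -200, "y": -240, "z": 0, "ax": 0, "ay": 0, "az": 45}]}}

```text
clock: 0.72
position: [0.329, 0.2811, 0.2502]
tool_rot: [-1.736, -2.618, -0.0]
ft_force: [2.5, 0.2, 0.9]
finger_gap: 0.582
gripper_force: 0.0
```

```bash
python3 -c "
from h import *
goto(-.253,.25)"
```

```text
t 0.725 tcp rack 0.1833 0.202 z 0.2502 F [2.5  0.24 0.85] gap 0.5817048020154157
shift [-4.793e+02 -3.800e+01  1.000e-01] turn [-0.  -0.  29.4]
```

Emit:
{"op": "carry_out", "data": {"plan": [{"grip": 50, "x": -60, "y": -5, "z": 0, "ax": 0, "ay": 0, "az": 6}, {"grip": 50, "x": -120, "y": -10, "z": 0, "ax": 0, "ay": 0, "az": 12}, {"grip": 50, "x": -180, "y": -14, "z": 0, "ax": 0, "ay": 0, "az": 18}, {"grip": 50, "x": -240, "y": -19, "z": 0, "ax": 0, "ay": 0, "az": 24}, {"grip": 50, "x": -300, "y": -24, "z": 0, "ax": 0, "ay": 0, "az": 29}]}}

```text
clock: 1.35
position: [0.425, -0.0041, 0.2505]
tool_rot: [2.334, 2.102, 0.001]
ft_force: [1.4, 1.2, 0.6]
finger_gap: 0.584
gripper_force: 0.0
```

```bash
python3 -c "
from h import *
goto(-.253,.25)"
```

```text
t 1.35 tcp rack -0.0891 0.0744 z 0.2505 F [1.37 1.19 0.59] gap 0.5840479422946422
shift [-164.5   73.     0.4] turn [ 0.  -0.   0.5]
```

Emit:
{"op": "carry_out", "data": {"plan": [{"grip": 50, "x": -55, "y": 24, "z": 0, "ax": 0, "ay": 0, "az": 0.3}, {"grip": 50, "x": -110, "y": 48, "z": 0, "ax": 0, "ay": 0, "az": 0.3}, {"grip": 50, "x": -164, "y": 73, "z": 0, "ax": 0, "ay": 0, "az": 0.3}, {"grip": 50, "x": -164, "y": 73, "z": 0, "ax": 0, "ay": 0, "az": 0.3}, {"grip": 50, "x": -164, "y": 73, "z": 0, "ax": 0, "ay": 0, "az": 0.3}]}}

```text
clock: 1.98
position: [0.4805, -0.1724, 0.2499]
tool_rot: [-2.337, -2.099, 0.001]
ft_force: [-0.1, -0.2, 0.3]
finger_gap: 0.584
gripper_force: 0.0
```

```bash
python3 - <<'E'
from h import *
goto(-.253,.06)
cv2.imwrite("pics/wrist1.png",camera("wrist")[:,:,::-1])
t=cv2.imread("pics/top0.png")
im=camera("top")[:,:,::-1];cv2.imwrite("pics/top1.png",cv2.resize(im[130:330,180:450],None,fx=2.9,fy=2.9))
E
```

```text
t 1.975 tcp rack -0.2501 0.0003 z 0.2499 F [-0.12 -0.15  0.28] gap 0.5838606514638861
shift [ -2.9   0.4 189.9] turn [-0.1  0.   0.3]
```

View pics/wrist1.png

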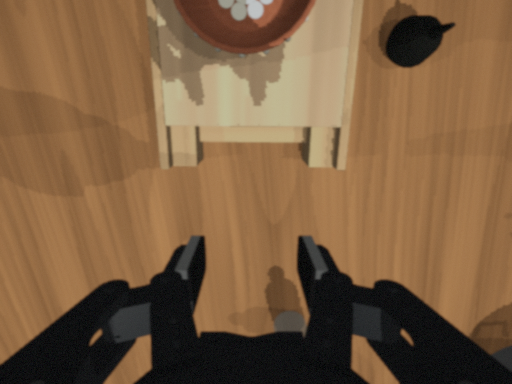

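The wrist view shows the fingers centred between the rails. The board's end edge is at row ~126 (cols 166–345), the bulb at upper right, and the sprayer shows behind the hand at (288,320).

```bash
python3 - <<'E'
from h import *
for p in((167,126),(344,126)):
    d=ray("wrist",p,.077)[:2]-C;print("end",d@u,d@v)
for p,z in(((393,218),.02),((413,218),.165)):
    d=ray("top",p,z)[:2]-C;print("spr",d@u,d@v)
for p in ((166,167),(342,168)):
    d=ray("wrist",p,.068)[:2]-C;print("rackend",d@u,d@v)
E
```

```text
end -0.19232362758780366 0.08655956074503061
end -0.19079099586700418 -0.09379186639420785
spr -0.4920319150607369 -0.060917731473619466
spr -0.4961968916720095 -0.05949479271561776
rackend -0.23661788297223058 0.0936659648165196
rackend -0.23608811438095217 -0.09916408251311253
```

Emit:
{"op": "carry_out", "data": {"plan": [{"grip": 50, "x": 0, "y": 3, "z": 50, "ax": 0, "ay": 0, "az": 0.3}, {"grip": 50, "x": 0, "y": 3, "z": 100, "ax": 0, "ay": 0, "az": 0.3}, {"grip": 50, "x": 0, "y": 3, "z": 150, "ax": 0, "ay": 0, "az": 0.3}, {"grip": 50, "x": 0, "y": 3, "z": 190, "ax": 0, "ay": 0, "az": 0.3}, {"grip": 50, "x": 0, "y": 3, "z": 190, "ax": 0, "ay": 0, "az": 0.3}]}}

```text
clock: 2.7
position: [0.4825, -0.1718, 0.0588]
tool_rot: [-2.339, -2.093, 0.004]
ft_force: [0.2, -0.2, 0.2]
finger_gap: 0.584
gripper_force: 0.0
```

Emit:
{"op": "carry_out", "data": {"plan": [{"grip": 50, "x": 10, "y": 0, "z": 0, "ax": 0, "ay": 0, "az": 0}, {"grip": 50, "x": 20, "y": 0, "z": 0, "ax": 0, "ay": 0, "az": 0}, {"grip": 50, "x": 27, "y": 0, "z": 0, "ax": 0, "ay": 0, "az": 0}, {"grip": 50, "x": 34, "y": 0, "z": 0, "ax": 0, "ay": 0, "az": 0}, {"grip": 50, "x": 40, "y": 0, "z": 0, "ax": 0, "ay": 0, "az": 0}]}}

```text
clock: 3.32
position: [0.4884, -0.1328, 0.0605]
tool_rot: [2.342, 2.094, 0.0]
ft_force: [-0.6, -0.7, 0.2]
finger_gap: 0.586
gripper_force: 0.0
```

```bash
python3 - <<'E'
from h import *
goto(-.2,.06)
cv2.imwrite("pics/scene2.png",cv2.resize(camera("scene")[100:280,100:370,::-1],None,fx=2.9,fy=2.9))
E
```

```text
t 3.325 tcp rack -0.2098 -0.0031 z 0.0605 F [-0.61 -0.73  0.21] gap 0.5858231514836072
shift [ 9.9 -3.1  0.5] turn [0.  0.  0.1]
```

View pics/scene2.png

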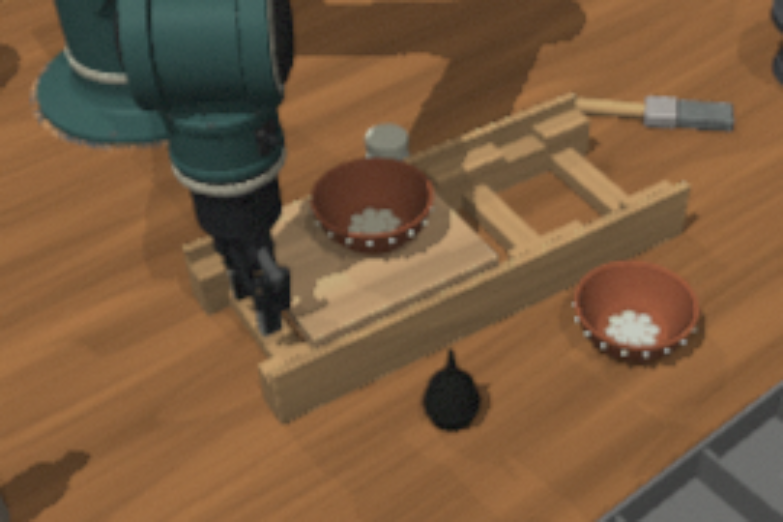

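The fingers stand just short of the board's end (finger tip at (268,325)), low enough and well clear of the bowl. I'll ease into contact now.

Emit:
{"op": "carry_out", "data": {"plan": [{"grip": 50, "x": 3, "y": 0, "z": 0, "ax": 0, "ay": 0, "az": 0}, {"grip": 50, "x": 6, "y": 0, "z": 0, "ax": 0, "ay": 0, "az": 0}, {"grip": 50, "x": 9, "y": 0, "z": 0, "ax": 0, "ay": 0, "az": 0}, {"grip": 50, "x": 12, "y": 0, "z": 0, "ax": 0, "ay": 0, "az": 0}, {"grip": 50, "x": 15, "y": 0, "z": 0, "ax": 0, "ay": 0, "az": 0}]}}

```text
clock: 4.0
position: [0.4898, -0.1184, 0.0603]
tool_rot: [2.343, 2.093, -0.0]
ft_force: [-0.5, -4.3, -0.8]
finger_gap: 0.586
gripper_force: 1.8
```

Emit:
{"op": "carry_out", "data": {"plan": [{"grip": 50, "x": 4, "y": 0, "z": 0, "ax": 0, "ay": 0, "az": 0}, {"grip": 50, "x": 9, "y": 0, "z": 0, "ax": 0, "ay": 0, "az": 0}, {"grip": 50, "x": 14, "y": 0, "z": 0, "ax": 0, "ay": 0, "az": 0}, {"grip": 50, "x": 19, "y": 0, "z": 0, "ax": 0, "ay": 0, "az": 0}, {"grip": 50, "x": 24, "y": 0, "z": 0, "ax": 0, "ay": 0, "az": 0}]}}

```text
clock: 4.62
position: [0.4926, -0.0941, 0.0603]
tool_rot: [-2.342, -2.094, 0.0]
ft_force: [-0.6, -3.4, -1.2]
finger_gap: 0.589
gripper_force: 1.7
```

Emit:
{"op": "carry_out", "data": {"plan": [{"grip": 50, "x": 6, "y": 0, "z": 0, "ax": 0, "ay": 0, "az": 0}, {"grip": 50, "x": 12, "y": 0, "z": 0, "ax": 0, "ay": 0, "az": 0}, {"grip": 50, "x": 18, "y": 0, "z": 0, "ax": 0, "ay": 0, "az": 0}, {"grip": 50, "x": 24, "y": 0, "z": 0, "ax": 0, "ay": 0, "az": 0}, {"grip": 50, "x": 30, "y": 0, "z": 0, "ax": 0, "ay": 0, "az": 0}]}}

```text
clock: 5.25
position: [0.496, -0.0643, 0.0603]
tool_rot: [2.342, 2.094, -0.0]
ft_force: [-0.1, -3.7, -1.3]
finger_gap: 0.586
gripper_force: 1.7
```

```bash
python3 - <<'E'
from h import *
goto(-.02,.06)
im=camera("wrist")[:,:,::-1];a=camera("top")[130:330,120:330,::-1]
cv2.imwrite("pics/w3.png",np.hstack([cv2.resize(im,(400,300)),cv2.resize(a,(400,300))]))
E
```

```text
t 5.25 tcp rack -0.141 -0.0029 z 0.0603 F [-0.08 -3.69 -1.32] gap 0.5859015099028263
shift [121.   -2.8   0.3] turn [0.  0.  0.1]
```

View pics/w3.png

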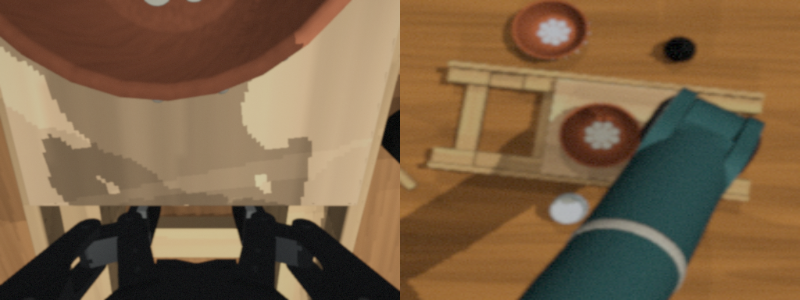

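The board slides straight at about 4 N. Its edge is at row 205 of the left panel, the bowl is well clear of the hand, and the jar is free. I'll keep pushing.

Emit:
{"op": "carry_out", "data": {"plan": [{"grip": 50, "x": 6, "y": 0, "z": 0, "ax": 0, "ay": 0, "az": 0}, {"grip": 50, "x": 12, "y": 0, "z": 0, "ax": 0, "ay": 0, "az": 0}, {"grip": 50, "x": 18, "y": 0, "z": 0, "ax": 0, "ay": 0, "az": 0}, {"grip": 50, "x": 24, "y": 0, "z": 0, "ax": 0, "ay": 0, "az": 0}, {"grip": 50, "x": 30, "y": 0, "z": 0, "ax": 0, "ay": 0, "az": 0}]}}

```text
clock: 5.98
position: [0.4994, -0.0346, 0.0604]
tool_rot: [2.342, 2.093, -0.0]
ft_force: [-1.7, -4.8, 1.6]
finger_gap: 0.587
gripper_force: 2.5
```

Emit:
{"op": "carry_out", "data": {"plan": [{"grip": 50, "x": 6, "y": 0, "z": 0, "ax": 0, "ay": 0, "az": 0}, {"grip": 50, "x": 12, "y": 0, "z": 0, "ax": 0, "ay": 0, "az": 0}, {"grip": 50, "x": 18, "y": 0, "z": 0, "ax": 0, "ay": 0, "az": 0}, {"grip": 50, "x": 24, "y": 0, "z": 0, "ax": 0, "ay": 0, "az": 0}, {"grip": 50, "x": 30, "y": 0, "z": 0, "ax": 0, "ay": 0, "az": 0}]}}

```text
clock: 6.6
position: [0.5027, -0.0048, 0.0604]
tool_rot: [2.342, 2.093, -0.0]
ft_force: [-1.5, -4.8, 2.0]
finger_gap: 0.587
gripper_force: 2.7
```

Emit:
{"op": "carry_out", "data": {"plan": [{"grip": 50, "x": 5, "y": 0, "z": 0, "ax": 0, "ay": 0, "az": 0}, {"grip": 50, "x": 10, "y": 0, "z": 0, "ax": 0, "ay": 0, "az": 0}, {"grip": 50, "x": 15, "y": 0, "z": 0, "ax": 0, "ay": 0, "az": 0}, {"grip": 50, "x": 20, "y": 0, "z": 0, "ax": 0, "ay": 0, "az": 0}, {"grip": 50, "x": 25, "y": 0, "z": 0, "ax": 0, "ay": 0, "az": 0}]}}

```text
clock: 7.22
position: [0.5054, 0.02, 0.0603]
tool_rot: [2.342, 2.093, -0.0]
ft_force: [-0.6, -5.8, 2.2]
finger_gap: 0.588
gripper_force: 2.8
```

```bash
python3 - <<'E'
from h import *
goto(-.02,.06)
im=camera("wrist")[:,:,::-1];a=camera("top")[130:280,120:320,::-1]
d=ray("wrist",(200,262),.077)[:2]-C;print("end if row262",d@u)
cv2.imwrite("pics/w4.png",np.hstack([cv2.resize(im,(400,300)),cv2.resize(a,(400,300))]))
E
```

```text
t 7.225 tcp rack -0.0562 -0.0028 z 0.0603 F [-0.59 -5.84  2.17] gap 0.588404594213127
shift [36.2 -2.8  0.3] turn [-0.   0.   0.1]
end if row262 -0.04291098339096271
```

View pics/w4.png

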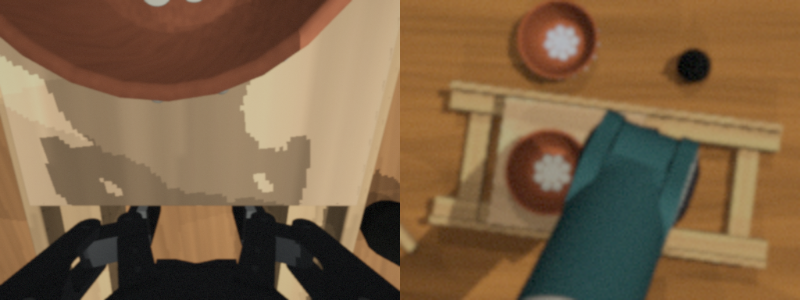

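Still straight, with the board end at rack x ≈ -0.043, so about 30 to 36 mm is left before the drop. I'll slow down.

Emit:
{"op": "carry_out", "data": {"plan": [{"grip": 50, "x": 4, "y": 0, "z": 0, "ax": 0, "ay": 0, "az": 0}, {"grip": 50, "x": 8, "y": 0, "z": 0, "ax": 0, "ay": 0, "az": 0}, {"grip": 50, "x": 12, "y": 0, "z": 0, "ax": 0, "ay": 0, "az": 0}, {"grip": 50, "x": 16, "y": 0, "z": 0, "ax": 0, "ay": 0, "az": 0}, {"grip": 50, "x": 19, "y": 0, "z": 0, "ax": 0, "ay": 0, "az": 0}]}}

```text
clock: 7.95
position: [0.5076, 0.0389, 0.0603]
tool_rot: [2.342, 2.094, -0.0]
ft_force: [-0.1, -4.3, 1.2]
finger_gap: 0.586
gripper_force: 2.3
```

Emit:
{"op": "carry_out", "data": {"plan": [{"grip": 50, "x": 2, "y": 0, "z": 0, "ax": 0, "ay": 0, "az": 0}, {"grip": 50, "x": 3.5, "y": 0, "z": 0, "ax": 0, "ay": 0, "az": 0}, {"grip": 50, "x": 5, "y": 0, "z": 0, "ax": 0, "ay": 0, "az": 0}, {"grip": 50, "x": 6, "y": 0, "z": 0, "ax": 0, "ay": 0, "az": 0}, {"grip": 50, "x": 7, "y": 0, "z": 0, "ax": 0, "ay": 0, "az": 0}]}}

```text
clock: 8.57
position: [0.5083, 0.0456, 0.0603]
tool_rot: [2.342, 2.093, -0.0]
ft_force: [-1.9, -4.6, 1.0]
finger_gap: 0.588
gripper_force: 2.1
```

```bash
cat > e.py <<'E'
from h import *
goto(-.02,.06)
im=camera("wrist")[:,:,::-1];g=cv2.cvtColor(im,cv2.COLOR_BGR2GRAY).astype(float)
# board edge row: strongest drop near row 262, three column bands
for a,b in((60,85),(215,300),(385,410)):
    k=g[235:290,a:b].mean(1);print((a,b),235+int(np.argmin(k[2:]-k[:-2]))+1,end=" ")
print()
cv2.imwrite("pics/wl.png",im)
E
python3 e.py
```

```text
t 8.575 tcp rack -0.0304 -0.0028 z 0.0603 F [-1.86 -4.61  1.02] gap 0.5883370282408966
shift [10.4 -2.8  0.3] turn [-0.   0.   0.1]
(60, 85) 263 (215, 300) 248 (385, 410) 281
```

Emit:
{"op": "carry_out", "data": {"plan": [{"grip": 50, "x": 0.8, "y": 0, "z": 0, "ax": 0, "ay": 0, "az": 0}, {"grip": 50, "x": 1.6, "y": 0, "z": 0, "ax": 0, "ay": 0, "az": 0}, {"grip": 50, "x": 2.4, "y": 0, "z": 0, "ax": 0, "ay": 0, "az": 0}, {"grip": 50, "x": 3.2, "y": 0, "z": 0, "ax": 0, "ay": 0, "az": 0}, {"grip": 50, "x": 4, "y": 0, "z": 0, "ax": 0, "ay": 0, "az": 0}]}}

```text
clock: 9.25
position: [0.5088, 0.0496, 0.0603]
tool_rot: [2.342, 2.094, -0.0]
ft_force: [0.5, -3.8, -0.3]
finger_gap: 0.587
gripper_force: 2.0
```

```bash
python3 e.py
```

```text
t 9.25 tcp rack -0.0263 -0.0028 z 0.0603 F [ 0.47 -3.76 -0.33] gap 0.5868253477323386
shift [ 6.3 -2.8  0.3] turn [0.  0.  0.1]
(60, 85) 263 (215, 300) 247 (385, 410) 281
```

Emit:
{"op": "carry_out", "data": {"plan": [{"grip": 50, "x": 0.5, "y": 0, "z": 0, "ax": 0, "ay": 0, "az": 0}, {"grip": 50, "x": 1, "y": 0, "z": 0, "ax": 0, "ay": 0, "az": 0}, {"grip": 50, "x": 1.5, "y": 0, "z": 0, "ax": 0, "ay": 0, "az": 0}, {"grip": 50, "x": 2, "y": 0, "z": 0, "ax": 0, "ay": 0, "az": 0}]}}

```text
clock: 9.8
position: [0.509, 0.0516, 0.0603]
tool_rot: [2.342, 2.094, -0.0]
ft_force: [-0.5, -0.7, 0.2]
finger_gap: 0.584
gripper_force: 0.1
```

```bash
python3 e.py
```

```text
t 9.8 tcp rack -0.0243 -0.0028 z 0.0603 F [-0.5  -0.71  0.15] gap 0.5843444302693348
shift [ 4.3 -2.8  0.3] turn [0.  0.  0.1]
(60, 85) 264 (215, 300) 246 (385, 410) 281
```

Contact force has vanished, so the board, or at least one end of it, has dropped. I'll look.

```bash
python3 - <<'E'
from h import *
im=cv2.imread("pics/wl.png");a=camera("scene")[120:240,150:350,::-1]
cv2.imwrite("pics/w5.png",np.hstack([cv2.resize(im,(300,225)),cv2.copyMakeBorder(cv2.resize(a,(375,225),interpolation=cv2.INTER_CUBIC),0,0,0,0,0)]))
cv2.imwrite("pics/w5.png",np.vstack([cv2.resize(a,(800,480),interpolation=cv2.INTER_CUBIC)]))
E
```

```text
(no output)
```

View pics/w5.png

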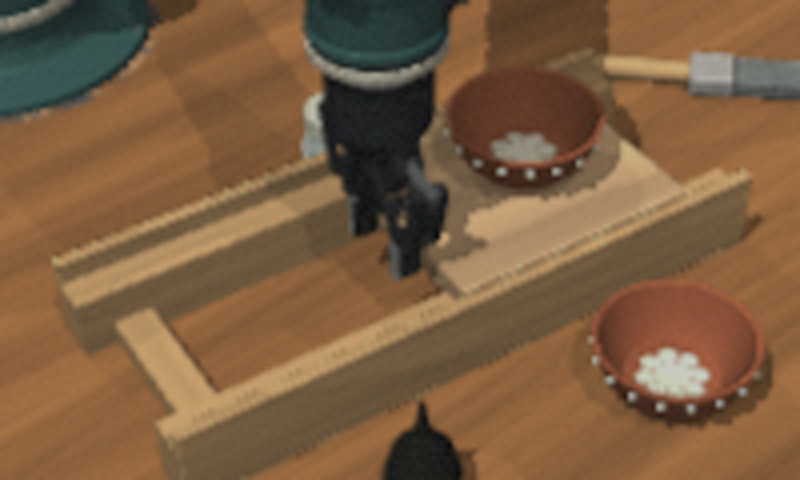

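View pics/wl.png

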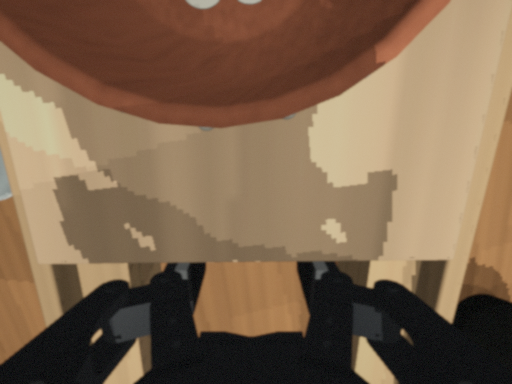

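Rear end looks down: in the wrist view its edge shrank from about 427 to 413 px, which fits a 9 mm drop. I'll push another 1.5 mm gently in case the front isn't down yet.

Emit:
{"op": "carry_out", "data": {"plan": [{"grip": 50, "x": 0.5, "y": 0, "z": 0, "ax": 0, "ay": 0, "az": 0}, {"grip": 50, "x": 1, "y": 0, "z": 0, "ax": 0, "ay": 0, "az": 0}, {"grip": 50, "x": 1.5, "y": 0, "z": 0, "ax": 0, "ay": 0, "az": 0}, {"grip": 50, "x": 1.5, "y": 0, "z": 0, "ax": 0, "ay": 0, "az": 0}]}}

```text
clock: 10.4
position: [0.5093, 0.053, 0.0603]
tool_rot: [2.342, 2.093, -0.0]
ft_force: [-0.3, -4.8, 0.9]
finger_gap: 0.585
gripper_force: 2.0
```

Emit:
{"op": "carry_out", "data": {"plan": [{"grip": 50, "x": -6, "y": 0, "z": 0, "ax": 0, "ay": 0, "az": 0}, {"grip": 50, "x": -20, "y": 0, "z": 0, "ax": 0, "ay": 0, "az": 0}, {"grip": 50, "x": -40, "y": 0, "z": 0, "ax": 0, "ay": 0, "az": 0}, {"grip": 50, "x": -70, "y": 0, "z": 0, "ax": 0, "ay": 0, "az": 0}, {"grip": 50, "x": -100, "y": 0, "z": 0, "ax": 0, "ay": 0, "az": 0}]}}

```text
clock: 11.02
position: [0.4976, -0.0479, 0.0604]
tool_rot: [2.342, 2.093, 0.0]
ft_force: [0.2, 0.3, -0.4]
finger_gap: 0.59
gripper_force: 0.0
```

Emit:
{"op": "carry_out", "data": {"plan": [{"grip": 50, "x": -40, "y": 0, "z": -30, "ax": 0, "ay": 0, "az": 0}, {"grip": 50, "x": -80, "y": 0, "z": -70, "ax": 0, "ay": 0, "az": 0}, {"grip": 50, "x": -120, "y": 0, "z": -110, "ax": 0, "ay": 0, "az": 0}, {"grip": 50, "x": -120, "y": 0, "z": -150, "ax": 0, "ay": 0, "az": 0}, {"grip": 50, "x": -120, "y": 0, "z": -150, "ax": 0, "ay": 0, "az": 0}]}}

```text
clock: 11.65
position: [0.4851, -0.1671, 0.2127]
tool_rot: [2.342, 2.09, 0.005]
ft_force: [0.6, 0.3, -1.1]
finger_gap: 0.583
gripper_force: 0.0
```

```bash
python3 - <<'E'
from h import *
goto(-.02,.06)
a=camera("top")[160:275,125:325,::-1];b=camera("scene")[120:240,150:350,::-1]
cv2.imwrite("pics/f.png",np.vstack([cv2.resize(a,(600,345),interpolation=cv2.INTER_CUBIC)[:300],cv2.resize(b,(600,360),interpolation=cv2.INTER_CUBIC)[:300]]))
E
```

```text
t 11.65 tcp rack -0.2443 -0.0038 z 0.2127 F [ 0.55  0.29 -1.1 ] gap 0.5829509193486121
shift [224.2  -4.5 152.8] turn [ 0.2 -0.  -0. ]
```

View pics/f.png

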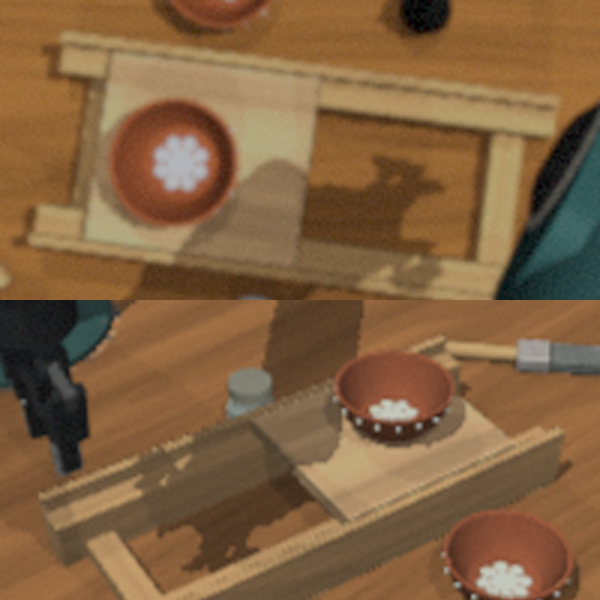

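The top panel shows the board near home, corners (108,52), (319,77), (298,263) and (84,238). In the scene panel its near edge runs from (345,520) to (515,445) along the guide. I'll check heights by triangulating.

```bash
python3 - <<'E'
from h import *
def PM(n):
    c=calibration(n);f=192/np.tan(np.radians(c["vertical_fov"]/2))
    return np.array([[f,0,c["cx"]],[0,f,c["cy"]],[0,0,1]])@np.c_[c["R"],c["t"]]
T=lambda u,v:(125+(u-1)/3,160+(v-1)/3)
S=lambda u,v:(150+(u-1)/3,120+(v-301)/3)
for n,a,b in(("guide",(62,33),(562,430)),("front",(108,52),(515,445)),("rear",(319,77),(345,520))):
    X=cv2.triangulatePoints(PM("top"),PM("scene"),np.array(T(*a)),np.array(S(*b)));X=(X[:3]/X[3]).ravel()
    print(n,X.round(4),(X[:2]-C)@u)
q=np.array([ray("top",T(*p),.068)[:2] for p in((108,52),(319,77),(298,263),(84,238))])-C
print("centre",q.mean(0)@u,q.mean(0)@v,"len",np.linalg.norm((q[0]+q[3]-q[1]-q[2])/2))
# measure drop from wrist: board end line
im=camera("wrist")[:,:,::-1];cv2.imwrite("pics/wf.png",im)
E
```

```text
guide [0.6355 0.3028 0.0683] 0.2395135205341341
front [0.6175 0.2581 0.0616] 0.19313714240074947
rear [0.5964 0.0544 0.0669] -0.011732376793029412
centre 0.08923621960805363 -0.0005250210716387496 len 0.20302689837724694
```

View pics/wf.png

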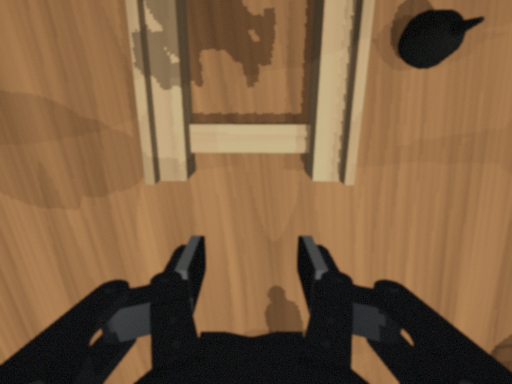

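Both edges are at about flush height (62 to 67 mm, against 77 if still riding on the rails). The board centre is at rack x ≈ 0.089, and the hand is clear.

```bash
python3 -c "
from station import order
print(order.close_job())"
```

```text
the job is handed in; nothing more can be done
None
```

The board appears to sit flush in both notches, about 1 mm short of home by the camera; push force read about 6 N at most, the bowl is standing and untouched, the hand is clear, and the job is handed in (no verdict was returned).

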